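Seat the propped battery pack and sweep the case with the check bar

ROBOT

A 6-joint arm with a two-finger parallel gripper is mounted at the origin on the work surface. World frame = base frame: x ahead of the robot, y to its left, z up, the work surface at z = 0. Lengths are in mm, angles in rad, forces in N, time in s.
With the tool pointing down it reaches from about 275 to 750 mm from the base axis. Payload 10.2 kg.
Tool frame: the origin (TCP) lies at the very end of the fingers, on their centre line; the grasp point (between the pads) lies 19 mm behind it; z points along the fingers, x is the direction in which the jaws open and shut, and the axes are right-handed (so a half turn about z gives the same grasp; the last joint's range is limited). The gripper opens to 85 mm and grips with 20 to 120 N. Pads are 22 mm wide; open, the fingers measure 114 mm over their backs; the gripper's body (76 mm by 85 mm) begins 54 mm behind the grasp point. The pads swing forward as they close: fully open they stand 13 mm farther back than shut.
Start: joints at [-1.391, 0.313, 1.498, -0, 1.331, -0.223], TCP at [205.786, -482.994, 231.294] pointing down, gripper open.
Joint ranges: [-2.94, 2.94], [-0.97, 2.17], [0.19, 2.56], [-1.23, 4.37], [0.02, 3.11], [-2.88, 2.88]. Speed limits (rad/s): [2.39, 2.39, 3.01, 3.14, 3.14, 3.14].

INTERFACE

Orientations are given as a unit quaternion [w, x, y, z].
In Python, from rig import ctrl, cams gives the robot as it stands.
- The arm moves only by the tool play_rows, never from a script. Its argument "steps" is a list of rows, each a list of 2 entries, a list of its own where there are three numbers: the shift along the tool's x, y, z normalised to -1 to 1, where 1 is 0.75 m, then the turn, a rotation vector about the tool's x, y, z normalised to -1 to 1, where 1 is 45 degrees. A call has 1 to 20 rows; each row shifts and turns the commanded pose from where the row before left it, along the tool's axes as they then stand; what a row does not reach is not made up. A row lasts 1/10 s, in which the tool goes at most 50 mm and 8.59 degrees, less where a joint would pass 70% of its speed; a pose out of reach is approached as far as the arm can. A call with a number of a shift or a turn outside -1 to 1 is refused whole. A call with a gripper value outside its range is refused whole. "grip" is the closure, from 0 (fully open) to 1 (shut), set as the call begins (left out, the last holds). The fingers move at their own pace and stop on an object; "squeeze" is the grip in N (left out, the last holds). Time passes only in rows, so rows that do not move let the fingers close. It gives the time, the measured TCP pose, the force and the opening at its end, in the units of the state.
- ctrl.sense(): the state, without advancing time (a new reading comes with each control period).
- cams.capture(name): name is "scene" or "top"; returns the picture (420x560x3 uint8, red, green, blue); there is no depth.
- cams.camera_info(name): a dict with "fx", "fy", "cx", "cy" (pixels), "xyz" and "attitude" of the camera in the world. Camera axes: x right, y up, looking along -z (the intrinsics and any distortion apply to the point x, -y, -z); pixel columns grow to the right and rows downward; lengths in mm; the calibration is good to about 2 mm. A picture is of the moment at which its call begins. camera_info takes no time and is no camera call.
- ctrl.finish_job(): hands the job in, once; it reports no verdict.
Trained networks look in the newest picture that a camera, given by its name, has taken for a name from the list of things; names that differ only in an ending like _2 or _b are one class to them, and where a whole thing is asked for, a point or a joint stands for the part that bears it (a point fixed in the world has none). Each returns a list of dicts, best first, with "p" (0 to 1); they miss things now and then, are a little off and sometimes report something else, mostly with a low value. They report only what shows in the picture. A call takes as long as a camera call. They do not tell look-alikes from the thing itself.
- cams.search_frame(camera, thing): "rect" ([centre column, centre row, width, height] in pixels, round what is visible of it).
- cams.tip_of(camera, thing): "pixel" ([column, row] in pixels: a listed point, or the origin of a listed thing).
The state is a dict: "time_s": time; "joints": joint angles; "dq": joint speeds; "tau": joint torques, N m; "eef_pos": TCP position; "ee_rot": TCP orientation; "force": force on the tool from outside, world axes, zero at the start; "wrist_torque": the same for the moment, N m; "grip_width": opening from 0.0 (shut) to 1.0 (fully open).
Only numpy, scipy, OpenCV 4.12 (cv2) and the standard library are available. Lean on these libraries where they do the work, as an engineer would, in place of code of your own. Each camera call takes 0.05 s, during which the arm holds its last target.

TASK

One battery pack, the one with yellow ends, is propped up on the rim of the transport case: with the check bar still parked, bring it back down flat into its bay so that all four packs lie inside the case with nothing above the rim. Then slide the check bar (the one with the red knob) over the whole case to the stop at the other end, to prove that nothing sticks up, and leave it there. Leave the other things on the table where they are.

Things in the scene. Friction and masses are not known exactly. Their poses are not given: they have to be found in the camera images.
- case: grey open case screwed to the table, 138 (x) by 209 (y) mm, rim 47 mm high, floor and walls 5 mm. Origin: centre of its underside; x along the bays, y across, z up. Four bays centred at y = +76.5, +25.5, -25.5, -76.5 mm, each 128 mm long (x = -64 to +64), 46 wide, 42 deep; dividers reach the rim. Outside at x = +-75 mm rails run along y to +-145 mm, with black end blocks 30 mm high
- bar (a joint): steel check bar across the case, 16 mm wide, underside 4 mm above the rim, top 63 mm above the table; slides on the rails, friction about 1.5 N plus 4 N per m/s. Value in m: 0 = parked beyond the case's +y end (bar centre at case y = +122.5 mm), grows towards case -y; 0.245 = far stop (bar centre at y = -122.5 mm). Starts at 0 to 0.015
- bar_knob (a point): centre of the top of the red upright knob in the middle of the check bar: a cylinder 22 mm across and 37 mm tall, top 100 mm above the table
- loose_pack: grey battery pack with yellow ends, 110 x 40 x 38 mm, 0.17 to 0.35 kg, propped up in any one of the four bays. x along its length to the raised front end, y across, z out of its top. Origin: half way up its thickness, 32 mm from its rear end face; at the start over the middle of its bay. Laid flat, its top is 4 mm below the rim, with 18 mm of play in length
- loose_pack_front (a point): middle of the top edge of the yellow-ended pack's raised end; the end face goes 38 mm from here along pack -z. It starts tilted 0.46 rad, underside leaning on the rim of the bay's +x end wall, held by friction: pressing down alone does not free it. Slid back towards case -x by 20 mm or more, this end clears the wall and drops into the bay
- loose_pack_rear (a point): middle of the top edge of the yellow-ended pack's other, lower end; at the start this end's lower edge rests on the bay floor, 44 mm from the bay's -x end wall
- pack1: grey battery pack with blue ends, 110 x 40 x 38 mm, about 0.25 kg, lying flat and flush in a bay. Origin: centre of its underside; x along its length
- pack1_rear (a point): middle of the top edge of blue-ended pack 1's -x end
- pack1_front (a point): middle of the top edge of blue-ended pack 1's +x end
- pack2: grey battery pack with blue ends, 110 x 40 x 38 mm, about 0.25 kg, lying flat and flush in a bay. Origin: centre of its underside; x along its length
- pack2_rear (a point): middle of the top edge of blue-ended pack 2's -x end
- pack2_front (a point): middle of the top edge of blue-ended pack 2's +x end
- pack3: grey battery pack with blue ends, 110 x 40 x 38 mm, about 0.25 kg, lying flat and flush in a bay. Origin: centre of its underside; x along its length
- pack3_rear (a point): middle of the top edge of blue-ended pack 3's -x end
- pack3_front (a point): middle of the top edge of blue-ended pack 3's +x end
- plate: blue dinner plate, 200 mm across, 22 mm high; origin: centre of its underside; a bystander, not to be disturbed
- jar: clear screw-top jar, 60 mm across, 80 mm high; origin: centre of its underside; a bystander, not to be disturbed
- carton: small cardboard carton 90 x 120 x 50 mm; origin: centre of its underside; a bystander, not to be disturbed
- screwdriver: screwdriver lying on the table; a bystander, not to be disturbed
- wrench: steel wrench lying on the table; a bystander, not to be disturbed
Things that resemble listed ones, but are neither listed nor needed, are in the scene too. Leave any turquoise look-alike of the pack2 alone.

How it is judged (in metres and radians):
On the way, in this order (a step that is already met when the one before it is completed fails the run):
1. all four packs lie in the case with both ends no more than 2 mm above rim level, the check bar still within 40 mm of its parked stop (height (world z) of each of loose_pack_rear, loose_pack_front, pack1_rear, pack1_front, pack2_rear, pack2_front, pack3_rear, pack3_front below 0.049 m and x of loose_pack_rear in the frame of case between -0.068 and 0.068 m and y of loose_pack_rear in the frame of case between -0.102 and 0.102 m and x of loose_pack_front in the frame of case between -0.068 and 0.068 m and y of loose_pack_front in the frame of case between -0.102 and 0.102 m and x of pack1_rear in the frame of case between -0.068 and 0.068 m and y of pack1_rear in the frame of case between -0.102 and 0.102 m and x of pack1_front in the frame of case between -0.068 and 0.068 m and y of pack1_front in the frame of case between -0.102 and 0.102 m and x of pack2_rear in the frame of case between -0.068 and 0.068 m and y of pack2_rear in the frame of case between -0.102 and 0.102 m and x of pack2_front in the frame of case between -0.068 and 0.068 m and y of pack2_front in the frame of case between -0.102 and 0.102 m and x of pack3_rear in the frame of case between -0.068 and 0.068 m and y of pack3_rear in the frame of case between -0.102 and 0.102 m and x of pack3_front in the frame of case between -0.068 and 0.068 m and y of pack3_front in the frame of case between -0.102 and 0.102 m and value of joint bar below 0.04 m), for 0.3 s.
2. the check bar has been slid over the case to within 10 mm of the far stop (value of joint bar above 0.235 m), for 0.2 s.
At the end, for the whole second after the job is handed in: All four packs lie at rest inside the case, both ends of each no more than 2 mm above rim level (top edges below 49 mm), and the check bar stands within 10 mm of its far stop (joint above 0.235 m) (height (world z) of each of loose_pack_rear, loose_pack_front, pack1_rear, pack1_front, pack2_rear, pack2_front, pack3_rear, pack3_front below 0.049 m and x of loose_pack_rear in the frame of case between -0.068 and 0.068 m and y of loose_pack_rear in the frame of case between -0.102 and 0.102 m and x of loose_pack_front in the frame of case between -0.068 and 0.068 m and y of loose_pack_front in the frame of case between -0.102 and 0.102 m and x of pack1_rear in the frame of case between -0.068 and 0.068 m and y of pack1_rear in the frame of case between -0.102 and 0.102 m and x of pack1_front in the frame of case between -0.068 and 0.068 m and y of pack1_front in the frame of case between -0.102 and 0.102 m and x of pack2_rear in the frame of case between -0.068 and 0.068 m and y of pack2_rear in the frame of case between -0.102 and 0.102 m and x of pack2_front in the frame of case between -0.068 and 0.068 m and y of pack2_front in the frame of case between -0.102 and 0.102 m and x of pack3_rear in the frame of case between -0.068 and 0.068 m and y of pack3_rear in the frame of case between -0.102 and 0.102 m and x of pack3_front in the frame of case between -0.068 and 0.068 m and y of pack3_front in the frame of case between -0.102 and 0.102 m and linear speed of each of loose_pack, pack1, pack2, pack3 below 0.01 m/s and value of joint bar above 0.235 m); the robot touches nothing.
It fails at once if the plate is moved by more than 30 mm (distance of plate from where it was at the start of the episode above 0.03 m).
It fails at once if the jar is moved by more than 30 mm (distance of jar from where it was at the start of the episode above 0.03 m).
It fails at once if the carton is moved by more than 30 mm (distance of carton from where it was at the start of the episode above 0.03 m).
It fails at once if the screwdriver is moved by more than 30 mm (distance of screwdriver from where it was at the start of the episode above 0.03 m).
It fails at once if the wrench is moved by more than 30 mm (distance of wrench from where it was at the start of the episode above 0.03 m).
It also fails if it takes over 46 s, if anything falls off the work surface, if the arm or the gripper's body presses on something with over 40 N, if the wrist force passes 120 N, or if a joint passes its speed limit or range.

## Working session

There is one attempt and no reset: what is moved stays moved. The work goes in short steps, Python scripts to look and compute and a tool call to move; the robot and the scene stay as the last step left them, time stands still between calls to the robot, and variables do not carry over. Pictures are saved under pics/ and viewed, and the job is handed in when it is done.

Besides the shell and the picture viewer there is one more tool, called after ">>>" as name([rows], argument=value, ...), one row to a line, values as JSON. play_rows: Moves the arm, as the interface text tells. Its arguments: {"type":"object","properties":{"steps":{"type":"array"},"grip":{"type":"number"},"squeeze":{"type":"number"}},"required":["steps"]}

```bash
ls; mkdir -p pics; python3 - <<'E'
from rig import ctrl,cams
import cv2
print(ctrl.sense())
for n in("scene","top"):
    im=cams.capture(n); cv2.imwrite(f"pics/{n}0.png",cv2.cvtColor(im,cv2.COLOR_RGB2BGR)); print(cams.camera_info(n))
for n in("scene","top"):
  for t in ["bar_knob","loose_pack","loose_pack_front","loose_pack_rear","case","pack1_front","pack1_rear"]:
    r=cams.tip_of(n,t); print(n,t,[(d['pixel'],round(d['p'],2)) for d in r[:4]])
E
```

```text
pics
{'time_s': 0.0, 'joints': array([-1.39142336e+00,  3.13433113e-01,  1.49848575e+00, -9.39833759e-07,
        1.33100934e+00, -2.23389830e-01]), 'dq': array([0.00031533, 0.00169265, 0.00061512, 0.00224848, 0.00029114,
       0.00147034]), 'tau': array([-5.39815574e-04, -4.12264287e+01, -2.59744513e+01, -1.68840807e-04,
        4.12930051e-03,  7.04353749e-07]), 'eef_pos': array([ 205.72240618, -482.71234272,  230.72540475]), 'ee_rot': array([-4.82148768e-04,  8.34254499e-01, -5.51379166e-01, -4.62011522e-04]), 'force': array([1.37018548, 0.08709263, 0.41866142]), 'wrist_torque': array([-0.05645147, -0.006464  ,  0.00561172]), 'grip_width': 0.9998265345127549}
{'fx': 424.10585091768263, 'fy': 424.10585091768263, 'cx': 276.03652989520253, 'cy': 216.34755992689102, 'xyz': array([1413.28097431,  436.43274629,  886.89530415]), 'attitude': array([0.49570166, 0.23424918, 0.37322459, 0.74840536])}
{'fx': 435.9413942152274, 'fy': 435.9413942152274, 'cx': 274.43557954390786, 'cy': 212.35822657125874, 'xyz': array([ 418.45815286,    8.29578898, 1374.98814496]), 'attitude': array([-0.70002406, -0.01636787,  0.03125675,  0.7132471 ])}
scene bar_knob [([323.7, 231.5], 0.89)]
scene loose_pack [([262.2, 238.5], 0.89), ([295.6, 235.3], 0.28)]
scene loose_pack_front [([254.0, 240.5], 0.7)]
scene loose_pack_rear [([259.7, 228.3], 0.86)]
scene case [([285.1, 250.4], 0.72)]
scene pack1_front [([310.7, 229.2], 0.43)]
scene pack1_rear [([298.1, 232.4], 0.67)]
top bar_knob [([207.3, 210.8], 0.74)]
top loose_pack [([271.9, 206.1], 0.93)]
top loose_pack_front [([237.2, 194.2], 0.19)]
top loose_pack_rear [([222.4, 192.6], 0.73), ([352.5, 290.8], 0.29), ([260.6, 223.2], 0.24)]
top case [([249.0, 205.1], 0.9), ([254.9, 189.5], 0.61), ([382.3, 162.1], 0.21)]
top pack1_front [([239.7, 194.1], 0.77)]
top pack1_rear [([242.5, 227.0], 0.94), ([138.6, 193.3], 0.57)]
```

```bash
python3 - <<'E'
import cv2
for n,(x0,y0,x1,y1) in (("scene",(180,170,400,320)),("top",(170,140,370,290))):
    im=cv2.imread(f"pics/{n}0.png"); c=im[y0:y1,x0:x1]; cv2.imwrite(f"pics/{n}0c.png",cv2.resize(c,None,fx=3.6,fy=3.6,interpolation=cv2.INTER_CUBIC))
E
```

```text
(no output)
```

View pics/scene0.png

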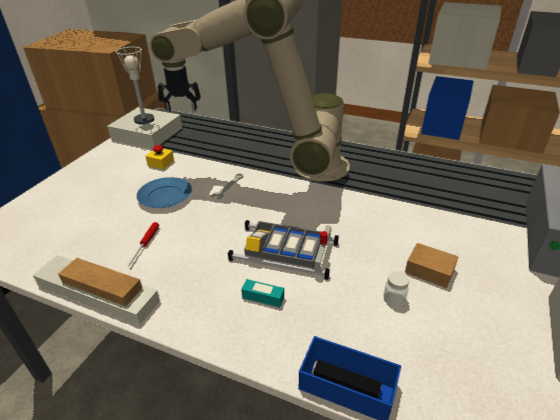

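View pics/top0.png

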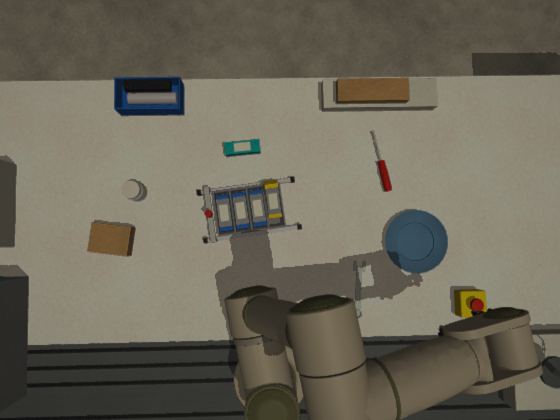

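```bash
sleep 1
```

```text
(no output)
```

View pics/scene0c.png

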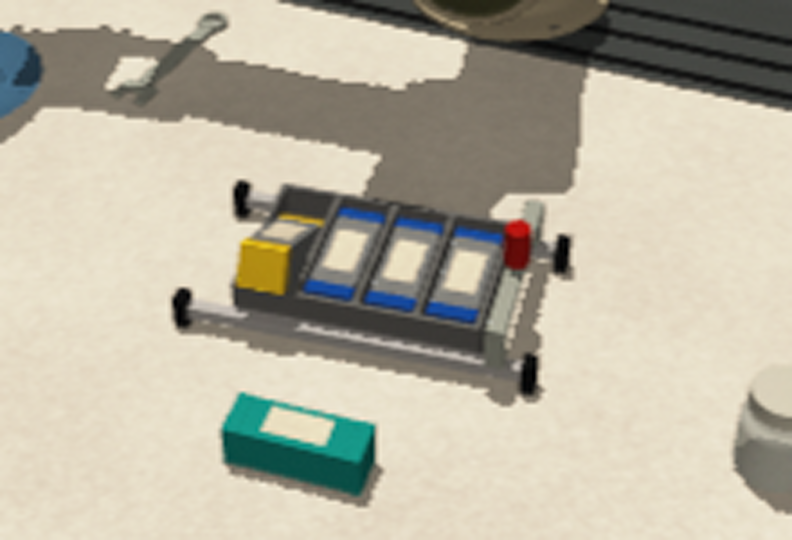

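View pics/top0c.png

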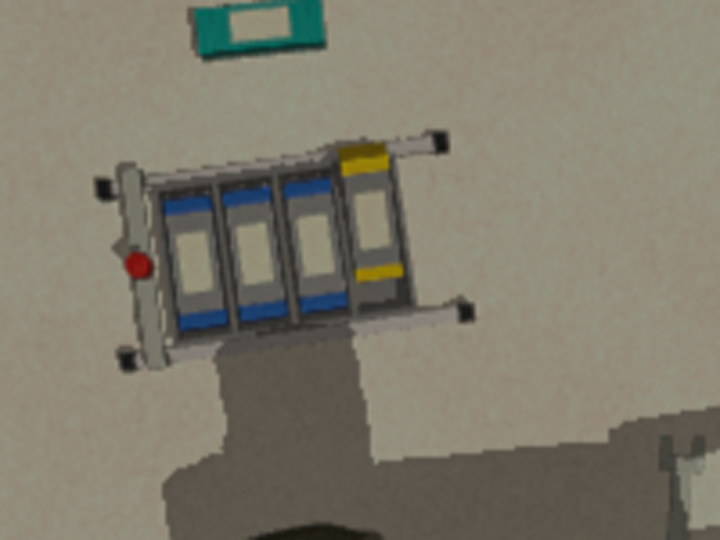

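```bash
cat > h.py <<'E'
import numpy as np
from rig import ctrl,cams
from scipy.spatial.transform import Rotation as R
def proj(cam,P):
    c=cams.camera_info(cam); q=np.array(c['attitude']); r=R.from_quat(q[[1,2,3,0]]).as_matrix()
    p=(np.atleast_2d(P)-c['xyz'])@r
    return np.c_[c['cx']+c['fx']*p[:,0]/-p[:,2], c['cy']-c['fy']*p[:,1]/-p[:,2]]
def unproj(cam,uv,z):
    c=cams.camera_info(cam); q=np.array(c['attitude']); r=R.from_quat(q[[1,2,3,0]]).as_matrix()
    d=r@np.array([(uv[0]-c['cx'])/c['fx'],-(uv[1]-c['cy'])/c['fy'],-1]); t=(z-c['xyz'][2])/d[2]
    return c['xyz']+t*d
def case2w(pose,P):
    P=np.atleast_2d(np.array(P,float)); c,s=np.cos(pose[2]),np.sin(pose[2])
    return np.c_[pose[0]+c*P[:,0]-s*P[:,1],pose[1]+s*P[:,0]+c*P[:,1],P[:,2]]
E
python3 - <<'E'
from h import *
from scipy.optimize import least_squares
import cv2
B=np.array([(75,145,20),(-75,145,20),(75,-145,20),(-75,-145,20)])
# top: case +y end left (world +y = image left?)
print(unproj('top',(100,200),0),unproj('top',(300,100),0))
top=np.array([(105,188),(126,359),(438,142),(464,311)])/3.6+[170,140]
sc=np.array([(528,373),(562,253),(182,308),(242,199)])/3.6+[180,170]
f=lambda p:np.r_[(proj('top',case2w(p,B))-top).ravel(),(proj('scene',case2w(p,B))-sc).ravel()]
s=least_squares(f,[450,0,0]); print(s.x,f(s.x).round(1))
p=s.x
for w in('top','scene'):
    g=lambda q:(proj(w,case2w(q,B))-(top if w=='top' else sc)).ravel(); print(w,least_squares(g,p).x)
    im=cv2.imread(f"pics/{w}0.png"); x0,y0=(170,140) if w=='top' else (180,170)
    im=cv2.resize(im[y0:y0+150,x0:x0+210],None,fx=3.6,fy=3.6,interpolation=cv2.INTER_CUBIC)
    pl=lambda q,col:cv2.polylines(im,[np.round(((proj(w,case2w(p,q))-[x0,y0]+.5)*3.6)*8).astype(int)],True,col,1,shift=3)
    pl([(69,104.5,47),(69,-104.5,47),(-69,-104.5,47),(-69,104.5,47)],(0,255,0))
    for y in(76.5,25.5,-25.5,-76.5): pl([(64,y+23,47),(64,y-23,47),(-64,y-23,47),(-64,y+23,47)],(255,0,255))
    cv2.imwrite(f"pics/{w}0fit.png",im)
kt=unproj('top',(138/3.6+170,265/3.6+140),100); print(kt, unproj('top',(207.3,210.8),100), case2w(p,[0,122.5,100]))
np.save('pose.npy',p)
E
```

```text
[559.75641348 525.81177249   0.        ] [ 872.25697133 -110.98901305    0.        ]
[5.22426721e+02 5.85552580e+01 1.24130633e-01] [ 0.1 -0.7  0.7 -0.5 -0.4 -0.9 -0.6 -0.5 -0.1 -0.7 -0.3 -0.7  0.6 -0.9
  0.6 -0.9]
top [5.20467480e+02 5.84584737e+01 1.21766065e-01]
scene [5.26169429e+02 5.94355218e+01 1.28218109e-01]
[504.0483219 173.8492121 100.       ] [512.33814765 176.78520974 100.        ] [[507.25973862 180.11270389 100.        ]]
```

View pics/top0fit.png

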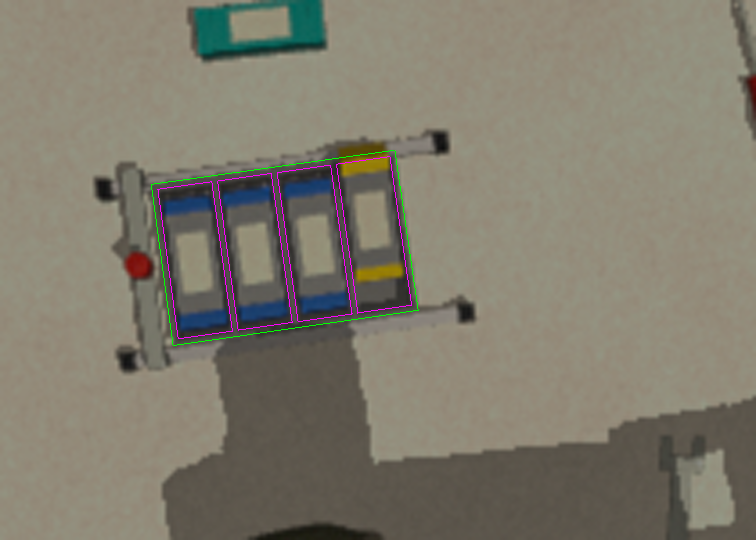

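View pics/scene0fit.png

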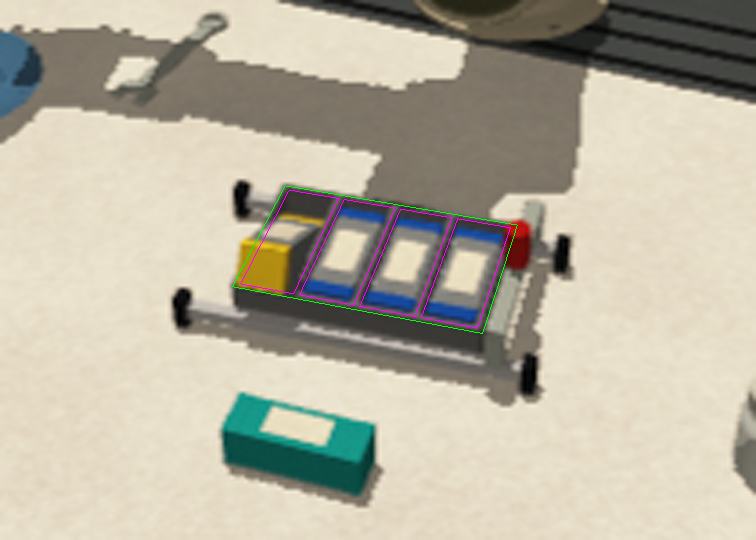

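>>> play_rows([
  [[0,0,0],[0,0,0.12]],
  [[0,0,0],[0,0,0.12]],
  [[0,0,0],[0,0,0.116]],
  [[0,0,0],[0,0,0]],
], grip=0)

```text
time_s: 1.2
eef_pos: [205.8, -483.0, 231.3]
ee_rot: [0.0, 0.749, -0.663, 0.0]
force: [0.7, -0.7, -0.5]
grip_width: 0.998
```

```bash
cat >> h.py <<'E'
pose=np.load('pose.npy')
def togo(x,y,z):
    s=ctrl.sense(); q=np.array(s['ee_rot']); r=R.from_quat(q[[1,2,3,0]]).as_matrix()
    t=case2w(pose,[x,y,z])[0]; d=r.T@(t-s['eef_pos'])
    dx=r[:,0]; print('t',s['time_s'],'yaw of -toolx - case y deg',np.degrees(np.arctan2(-dx[1],-dx[0])-pose[2])-90,'toolz',r[:,2].round(3),'F',np.round(s['force'],1),'grip',round(s['grip_width'],3))
    e=s['eef_pos']-[pose[0],pose[1],0];c,n=np.cos(pose[2]),np.sin(pose[2])
    print('case xyz now',np.round([c*e[0]+n*e[1],-n*e[0]+c*e[1],e[2]],1),'togo mm tool',d.round(1),'norm',(d/750).round(4))
E
python3 -c "
from h import *
togo(52,-76.5,231)"
```

```text
t 1.2 yaw of -toolx - case y deg -0.09832488199977263 toolz [ 0. -0. -1.] F [ 0.7 -0.7 -0.5] grip 0.998
case xyz now [-381.2 -498.2  231.3] togo mm tool [-4.224e+02 -4.325e+02  3.000e-01] norm [-5.632e-01 -5.767e-01  4.000e-04]
```

>>> play_rows([
  [[-0.04,-0.041,0],[0,0,0]],
  [[-0.04,-0.041,0],[0,0,0]],
  [[-0.04,-0.041,0],[0,0,0]],
  [[-0.04,-0.041,0],[0,0,0]],
  [[-0.04,-0.041,0],[0,0,0]],
  [[-0.04,-0.041,0],[0,0,0]],
  [[-0.04,-0.041,0],[0,0,0]],
  [[-0.04,-0.041,0],[0,0,0]],
  [[-0.04,-0.041,0],[0,0,0]],
  [[-0.04,-0.041,0],[0,0,0]],
  [[-0.04,-0.041,0],[0,0,0]],
  [[-0.04,-0.041,0],[0,0,0]],
  [[-0.04,-0.041,0],[0,0,0]],
  [[-0.04,-0.041,0],[0,0,0]],
  [[0,0,0],[0,0,0]],
])

```text
time_s: 2.7
eef_pos: [583.1, -9.6, 230.6]
ee_rot: [-0.0, 0.752, -0.66, -0.0]
force: [-0.4, -1.6, 0.3]
grip_width: 1.001
```

```bash
python3 - <<'E'
from h import *
import cv2
togo(52,-76.5,52)
for n in("scene","top"):
    im=cams.capture(n); cv2.imwrite(f"pics/{n}1.png",cv2.resize(cv2.cvtColor(im[110:330,130:430],cv2.COLOR_RGB2BGR),None,fx=2.6,fy=2.6,interpolation=cv2.INTER_CUBIC))
E
```

```text
t 2.7 yaw of -toolx - case y deg 0.3547909043572304 toolz [ 0.     0.001 -1.   ] F [-0.4 -1.6  0.3] grip 1.001
case xyz now [ 51.7 -75.2 230.6] togo mm tool [  1.5  -0.2 178.6] norm [ 0.002  -0.0003  0.2382]
```

View pics/scene1.png

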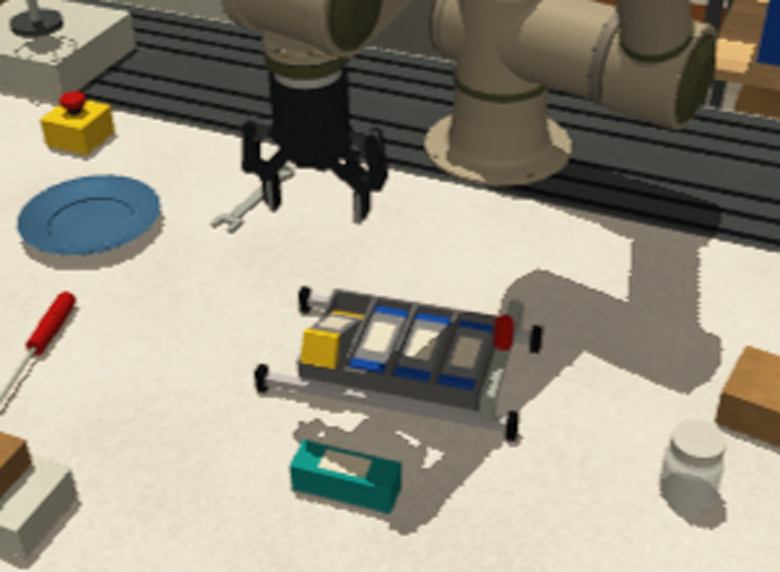

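View pics/top1.png

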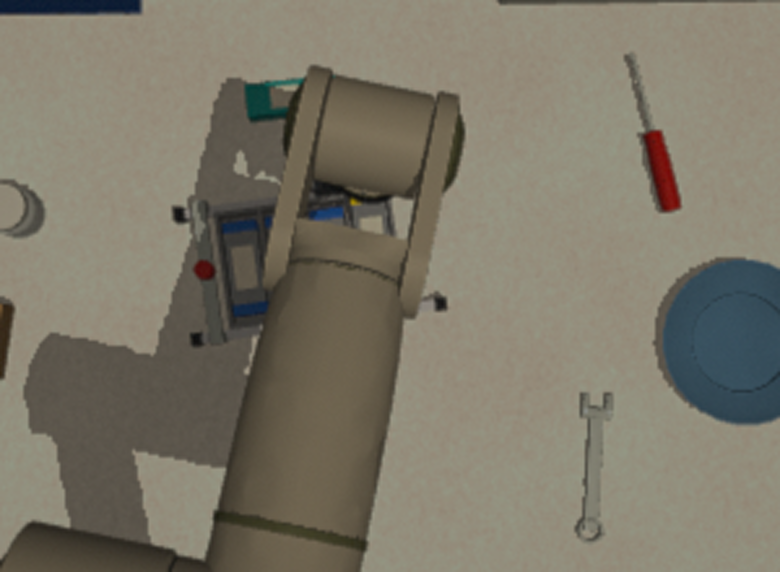

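The gripper stands over the yellow-ended pack's raised end (about 322,345 in the enlarged scene view), jaws straddling across the bay and nothing else disturbed. Next I descend.

>>> play_rows([
  [[0.001,0,0.05],[0,0,0]],
  [[0.001,0,0.05],[0,0,0]],
  [[0,0,0.05],[0,0,0]],
  [[0,0,0.04],[0,0,0]],
  [[0,0,0.03],[0,0,0]],
  [[0,0,0.013],[0,0,0]],
  [[0,0,0],[0,0,0]],
  [[0,0,0],[0,0,0]],
])

```text
time_s: 3.6
eef_pos: [582.1, -15.4, 57.8]
ee_rot: [-0.0, 0.749, -0.662, 0.001]
force: [-0.2, 0.8, 0.7]
grip_width: 0.997
```

```bash
python3 - <<'E'
from h import *
import cv2
togo(52,-76.5,52)
for n in("scene",):
    im=cams.capture(n); cv2.imwrite(f"pics/{n}2.png",cv2.resize(cv2.cvtColor(im[120:320,180:400],cv2.COLOR_RGB2BGR),None,fx=3,fy=3,interpolation=cv2.INTER_CUBIC))
E
```

```text
t 3.6 yaw of -toolx - case y deg -0.06424797923259007 toolz [ 0.002 -0.    -1.   ] F [-0.2  0.8  0.7] grip 0.997
case xyz now [ 50.1 -80.7  57.8] togo mm tool [-4.2 -1.9  5.8] norm [-0.0057 -0.0026  0.0078]
```

View pics/scene2.png

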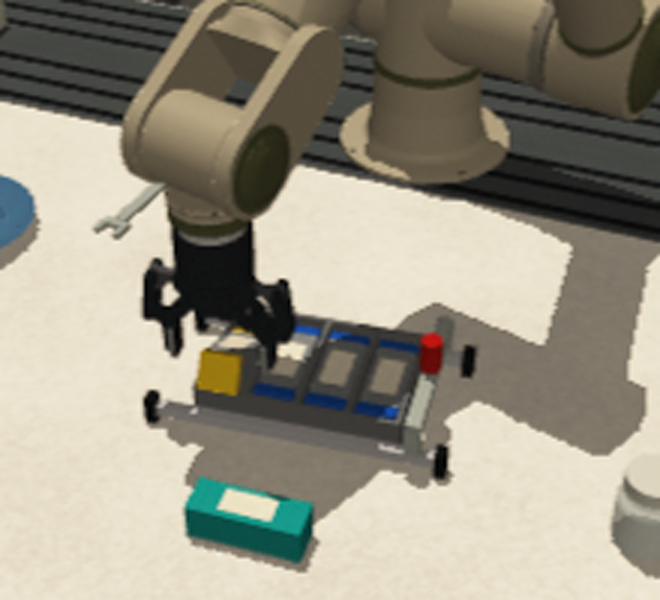

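>>> play_rows([
  [[-0.0055,0,0.005],[0,0,0]],
  [[0,0,0],[0,0,0]],
  [[0,0,0],[0,0,0]],
])

```text
time_s: 3.95
eef_pos: [581.1, -10.5, 53.0]
ee_rot: [-0.0, 0.749, -0.662, 0.0]
force: [0.4, -0.7, -1.2]
grip_width: 1.0
```

>>> play_rows([
  [[0,0,0],[0,0,0]],
  [[0,0,0],[0,0,0]],
  [[0,0,0],[0,0,0]],
  [[0,0,0],[0,0,0]],
  [[0,0,0],[0,0,0]],
  [[0,0,0],[0,0,0]],
  [[0,0,0],[0,0,0]],
  [[0,0,0],[0,0,0]],
], grip=1, squeeze=30)

```text
time_s: 4.75
eef_pos: [581.2, -10.7, 53.0]
ee_rot: [-0.0, 0.749, -0.662, 0.0]
force: [-0.8, -0.7, 2.8]
grip_width: 0.466
```

```bash
python3 - <<'E'
from h import *
togo(22,-76.5,53)
E
```

```text
t 4.75 yaw of -toolx - case y deg -0.04866287900043176 toolz [ 0. -0. -1.] F [-0.8 -0.7  2.8] grip 0.466
case xyz now [ 49.7 -76.   53. ] togo mm tool [ 0.5 27.7 -0. ] norm [ 0.0007  0.0369 -0.0001]
```

>>> play_rows([
  [[0,0,-0.006],[0,0,0]],
  [[0,0.01,0],[0,0,0]],
  [[0,0.01,0],[0,0,0]],
  [[0,0.01,0],[0,0,0]],
  [[0,0.01,0],[0,0,0]],
  [[0,0,0.003],[0,0,0]],
  [[0,0,0.003],[0,0,0]],
  [[0,0,0],[0,0,0]],
  [[0,0,0],[0,0,0]],
])

```text
time_s: 5.65
eef_pos: [553.4, -14.8, 54.1]
ee_rot: [-0.002, 0.749, -0.662, 0.003]
force: [8.6, 1.0, -0.0]
grip_width: 0.463
```

```bash
python3 - <<'E'
from h import *
import cv2
togo(22,-76.5,52)
for n in("scene",):
    im=cams.capture(n); cv2.imwrite(f"pics/{n}3.png",cv2.resize(cv2.cvtColor(im[170:310,200:380],cv2.COLOR_RGB2BGR),None,fx=4,fy=4,interpolation=cv2.INTER_CUBIC))
E
```

```text
t 5.65 yaw of -toolx - case y deg -0.08258407349023855 toolz [ 0.007 -0.001 -1.   ] F [ 8.6  1.  -0. ] grip 0.463
case xyz now [ 21.6 -76.6  54.1] togo mm tool [-0.1 -0.4  2.1] norm [-0.0001 -0.0005  0.0028]
```

View pics/scene3.png

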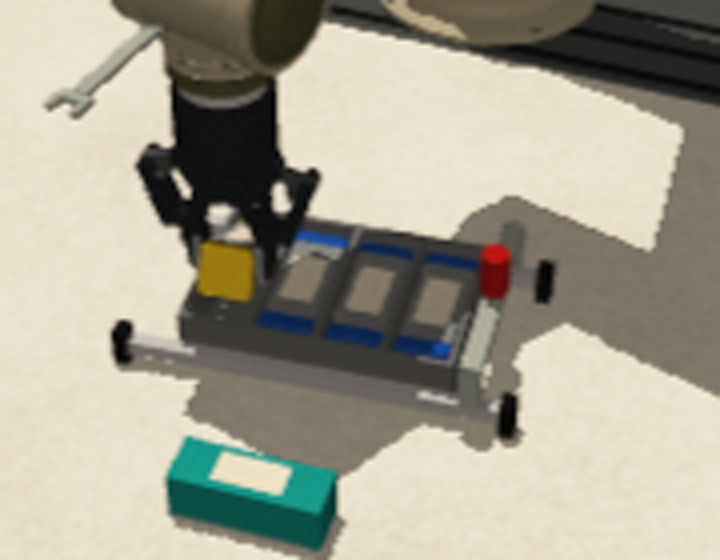

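The pack has come back with the gripper, its yellow end now inside the +x wall (around 227,270). Release.

>>> play_rows([
  [[0,0,0],[0,0,0]],
  [[0,0,0],[0,0,0]],
  [[0,0,0],[0,0,0]],
  [[0,0,0],[0,0,0]],
  [[0,0,0],[0,0,0]],
  [[0,0,0],[0,0,0]],
  [[0,0,-0.03],[0,0,0]],
  [[0,0,-0.04],[0,0,0]],
  [[0,0,0],[0,0,0]],
], grip=0)

```text
time_s: 6.6
eef_pos: [553.1, -14.7, 108.8]
ee_rot: [-0.002, 0.749, -0.662, 0.003]
force: [0.3, -0.2, -0.4]
grip_width: 1.0
```

```bash
python3 - <<'E'
from h import *
import cv2
togo(22,-76.5,52)
for n in("scene",):
    im=cams.capture(n); cv2.imwrite(f"pics/{n}4.png",cv2.resize(cv2.cvtColor(im[170:310,200:380],cv2.COLOR_RGB2BGR),None,fx=4,fy=4,interpolation=cv2.INTER_CUBIC))
E
```

```text
t 6.6 yaw of -toolx - case y deg -0.046549495408527264 toolz [ 0.006 -0.001 -1.   ] F [ 0.3 -0.2 -0.4] grip 1.0
case xyz now [ 21.4 -76.5 108.8] togo mm tool [-0.1 -0.3 56.8] norm [-0.0001 -0.0004  0.0757]
```

View pics/scene4.png

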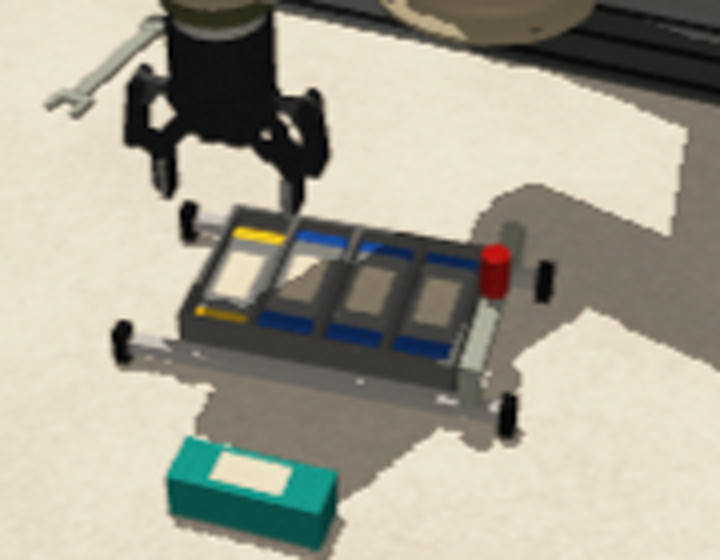

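The pack now lies flat, both yellow ends level with the blue ones and the bar still parked (knob about 495,270). Next I locate the knob and the pack ends.

```bash
python3 - <<'E'
from h import *
c,n=np.cos(pose[2]),np.sin(pose[2])
def tc(w): e=w-[pose[0],pose[1],0]; return np.round([c*e[0]+n*e[1],-n*e[0]+c*e[1],e[2]],1)
print('knob0 scene',tc(unproj('scene',(323.7,231.5),100)),'top',tc(unproj('top',(207.3,210.8),100)),tc(unproj('top',(208.3,213.6),100)))
cams.capture('scene')
for t,z in(("bar_knob",100),("loose_pack_front",43),("loose_pack_rear",43)):
    for d in cams.tip_of('scene',t)[:2]: print(t,d['pixel'],round(d['p'],2),tc(unproj('scene',d['pixel'],z)))
togo(0,118,160)
E
```

```text
knob0 scene [ -8.1 116.1 100. ] top [  4.6 118.6 100. ] [ -3.9 116.8 100. ]
bar_knob [324.2, 234.2] 0.67 [  3.4 119.9 100. ]
loose_pack_front [252.9, 252.9] 0.57 [ 74.  -75.2  43. ]
loose_pack_front [307.8, 252.1] 0.37 [28.5 79.1 43. ]
loose_pack_rear [264.4, 224.6] 0.7 [-60.9 -82.7  43. ]
t 6.85 yaw of -toolx - case y deg -0.053407793429556705 toolz [-0.002  0.    -1.   ] F [-0.1 -0.5  0. ] grip 1.004
case xyz now [ 19.1 -75.7 104.2] togo mm tool [-193.7   19.4  -55.6] norm [-0.2583  0.0259 -0.0741]
```

>>> play_rows([
  [[0,0,-0.06],[0,0,0]],
  [[-0.04,0.004,-0.014],[0,0,0]],
  [[-0.05,0.005,0],[0,0,0]],
  [[-0.05,0.005,0],[0,0,0]],
  [[-0.05,0.005,0],[0,0,0]],
  [[-0.04,0.004,0],[0,0,0]],
  [[-0.028,0.003,0],[0,0,0]],
  [[0,0,0],[0,0,0]],
  [[0,0,0],[0,0,0]],
])

```text
time_s: 7.75
eef_pos: [508.0, 175.1, 160.1]
ee_rot: [0.001, 0.75, -0.662, -0.0]
force: [-0.3, -0.5, 1.1]
grip_width: 1.001
```

```bash
python3 - <<'E'
from h import *
import cv2
togo(0,118,77)
im=cams.capture("scene"); cv2.imwrite(f"pics/scene5.png",cv2.resize(cv2.cvtColor(im[130:310,200:400],cv2.COLOR_RGB2BGR),None,fx=3.2,fy=3.2,interpolation=cv2.INTER_CUBIC))
E
```

```text
t 7.75 yaw of -toolx - case y deg -0.016013433065069194 toolz [-0.001 -0.    -1.   ] F [-0.3 -0.5  1.1] grip 1.001
case xyz now [1.000e-01 1.174e+02 1.601e+02] togo mm tool [-0.6  0.  83.1] norm [-0.0008  0.      0.1109]
```

View pics/scene5.png

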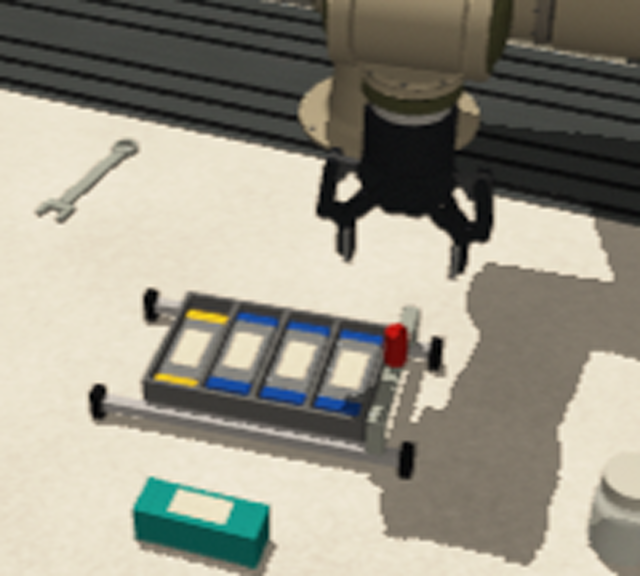

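The gripper is centred above the red knob (about 395,345), and all four packs are flush. I go down and grip the knob.

>>> play_rows([
  [[0,0,0.04],[0,0,0]],
  [[0,0,0.04],[0,0,0]],
  [[0,0,0.025],[0,0,0]],
  [[0,0,0],[0,0,0]],
  [[0,0,0],[0,0,0]],
])

```text
time_s: 8.3
eef_pos: [508.7, 174.6, 82.5]
ee_rot: [-0.0, 0.749, -0.663, 0.0]
force: [0.0, -0.2, -0.1]
grip_width: 1.001
```

>>> play_rows([
  [[0,0,0],[0,0,0]],
  [[0,0,0],[0,0,0]],
  [[0,0,0],[0,0,0]],
  [[0,0,0],[0,0,0]],
  [[0,0,0],[0,0,0]],
  [[0,0,0],[0,0,0]],
  [[0,0,0],[0,0,0]],
  [[0,0,0],[0,0,0]],
  [[0,0,0],[0,0,0]],
  [[0,0,0],[0,0,0]],
], grip=1, squeeze=25)

```text
time_s: 9.3
eef_pos: [508.3, 175.3, 82.5]
ee_rot: [-0.0, 0.749, -0.662, 0.0]
force: [-1.6, -0.6, 6.2]
grip_width: 0.246
```

```bash
python3 - <<'E'
from h import *
import cv2
togo(0,-121,80)
im=cams.capture("scene"); cv2.imwrite(f"pics/scene6.png",cv2.resize(cv2.cvtColor(im[130:310,200:400],cv2.COLOR_RGB2BGR),None,fx=3.2,fy=3.2,interpolation=cv2.INTER_CUBIC))
E
```

```text
t 9.3 yaw of -toolx - case y deg -0.04892446198662981 toolz [ 0.001  0.    -1.   ] F [-1.6 -0.6  6.2] grip 0.246
case xyz now [  0.5 117.6  82.5] togo mm tool [238.6   0.3   2.5] norm [3.181e-01 3.000e-04 3.300e-03]
```

View pics/scene6.png

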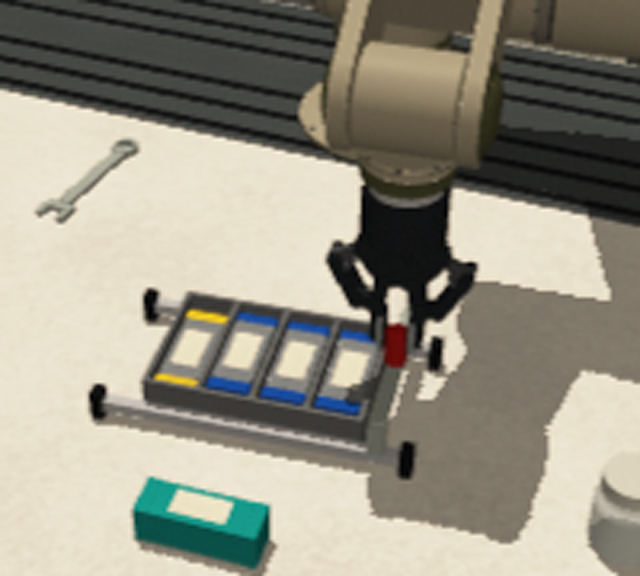

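The knob is held between the pads (opening 21 mm). Now I slide the bar across.

>>> play_rows([
  [[0.01,0,0],[0,0,0]],
  [[0.02,0,0],[0,0,0]],
  [[0.025,0,0],[0,0,0]],
  [[0.025,0,0],[0,0,0]],
  [[0.025,0,0],[0,0,0]],
  [[0.025,0,0],[0,0,0]],
  [[0.025,0,0],[0,0,0]],
  [[0.025,0,0],[0,0,0]],
  [[0.025,0,0],[0,0,0]],
  [[0.025,0,0],[0,0,0]],
  [[0.025,0,0],[0,0,0]],
  [[0.02,0,0],[0,0,0]],
  [[0.015,0,0],[0,0,0]],
  [[0.015,0,0],[0,0,0]],
  [[0.01,0,0],[0,0,0]],
  [[0,0,0],[0,0,0]],
  [[0,0,0],[0,0,0]],
  [[0,0,0],[0,0,0]],
])

```text
time_s: 11.15
eef_pos: [537.8, -59.4, 82.4]
ee_rot: [-0.0, 0.749, -0.662, 0.001]
force: [2.9, -1.4, 5.0]
grip_width: 0.244
```

```bash
python3 - <<'E'
from h import *
import cv2
togo(0,-121,80)
im=cams.capture("scene"); cv2.imwrite(f"pics/scene7.png",cv2.resize(cv2.cvtColor(im[130:310,200:400],cv2.COLOR_RGB2BGR),None,fx=3.2,fy=3.2,interpolation=cv2.INTER_CUBIC))
E
```

```text
t 11.15 yaw of -toolx - case y deg -0.042413062226458464 toolz [ 0.002 -0.001 -1.   ] F [ 2.9 -1.4  5. ] grip 0.244
case xyz now [   0.7 -119.    82.4] togo mm tool [2.  0.7 2.4] norm [0.0027 0.0009 0.0032]
```

View pics/scene7.png

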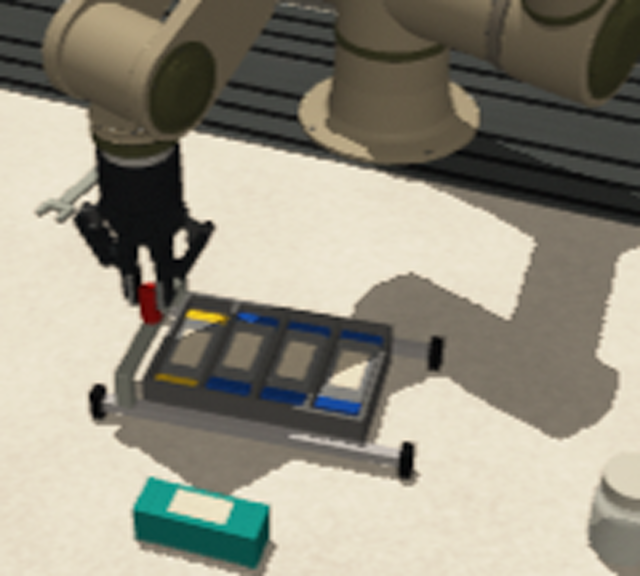

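The bar is past the case, close to the far end block (about 97,400). I nudge gently until it meets the stop.

>>> play_rows([
  [[0.003,0,0],[0,0,0]],
  [[0.003,0,0],[0,0,0]],
  [[0,0,0],[0,0,0]],
  [[0,0,0],[0,0,0]],
])

```text
time_s: 11.6
eef_pos: [538.4, -63.6, 82.4]
ee_rot: [-0.0, 0.749, -0.662, 0.001]
force: [4.1, -0.0, 4.6]
grip_width: 0.245
```

>>> play_rows([
  [[0.003,0,0],[0,0,0]],
  [[0.002,0,0],[0,0,0]],
  [[0,0,0],[0,0,0]],
  [[0,0,0],[0,0,0]],
])

```text
time_s: 12.0
eef_pos: [538.5, -64.9, 82.4]
ee_rot: [-0.002, 0.749, -0.662, -0.001]
force: [2.6, 13.4, 8.3]
grip_width: 0.243
```

The resistance of 13 N says it is at the stop. I release and rise.

>>> play_rows([
  [[0,0,0],[0,0,0]],
  [[0,0,0],[0,0,0]],
  [[0,0,0],[0,0,0]],
  [[0,0,0],[0,0,0]],
  [[0,0,0],[0,0,0]],
  [[0,0,0],[0,0,0]],
  [[0,0,0],[0,0,0]],
  [[0,0,0],[0,0,0]],
  [[0,0,-0.02],[0,0,0]],
  [[0,0,-0.05],[0,0,0]],
  [[0,0,-0.05],[0,0,0]],
  [[0,0,-0.05],[0,0,0]],
  [[0,0.05,-0.02],[0,0,0]],
  [[0,0.05,0],[0,0,0]],
  [[0,0.05,0],[0,0,0]],
  [[0,0,0],[0,0,0]],
], grip=0)

```text
time_s: 13.6
eef_pos: [423.7, -81.0, 224.7]
ee_rot: [0.0, 0.749, -0.663, -0.0]
force: [0.9, -0.9, 0.0]
grip_width: 0.998
```

```bash
python3 - <<'E'
from h import *
import cv2
togo(0,-121,80)
for n in("scene","top"):
  im=cams.capture(n); cv2.imwrite(f"pics/{n}8.png",cv2.resize(cv2.cvtColor(im[130:310,170:400],cv2.COLOR_RGB2BGR),None,fx=3.2,fy=3.2,interpolation=cv2.INTER_CUBIC))
c,n=np.cos(pose[2]),np.sin(pose[2])
for cam in("scene","top"):
  for d in cams.tip_of(cam,"bar_knob")[:1]:
    e=unproj(cam,d['pixel'],100)-[pose[0],pose[1],0]; print(cam,d['pixel'],d['p'],np.round([c*e[0]+n*e[1],-n*e[0]+c*e[1]],1))
E
```

```text
t 13.6 yaw of -toolx - case y deg -0.12058940944194774 toolz [-0.001  0.    -1.   ] F [ 0.9 -0.9  0. ] grip 0.998
case xyz now [-115.2 -126.3  224.7] togo mm tool [  -5.5 -115.4  144.6] norm [-0.0073 -0.1538  0.1928]
scene [244.6, 217.4] 0.61 [ -11.6 -127.9]
top [291.0, 200.4] 0.55 [   0.3 -128.4]
```

View pics/scene8.png

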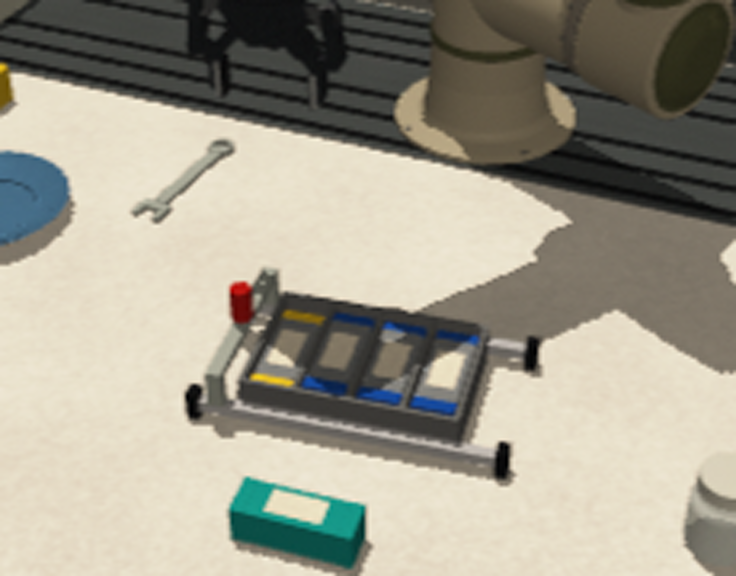

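View pics/top8.png

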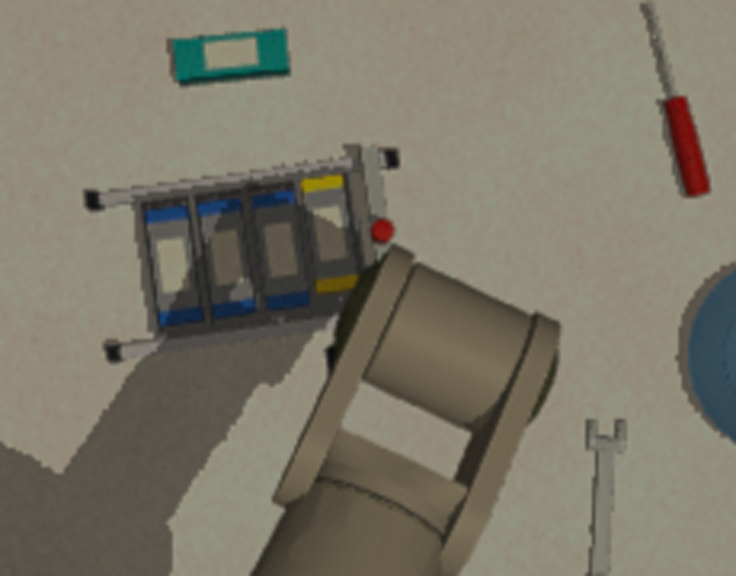

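Both views show the bar against the far end blocks (knob about 241,302 in the scene view and 382,231 in the top view), the four packs flush and the bystanders in place. I hand in.

```bash
python3 -c "
from rig import ctrl
print(ctrl.finish_job())"
```

```text
the job is handed in; nothing more can be done
None
```

I laid the yellow-ended pack flat in its bay and slid the check bar over the whole case to the far stop. I handed the job in at about 13.7 s of the 46 s allowed; no verdict is reported.

- **Pack:** I gripped its raised end, lifted it slightly, pulled it back about 28 mm and let it drop. It came down flat in its bay at case y = -76.5, with the bar still parked.
- **Bar:** I gripped the red knob and slid it about 242 mm until it met about 13 N of resistance. Then I released it and moved the arm clear.
- **Last checks:** Both camera views show the four packs flush in the case, the bar at the far end blocks, and the bystanders I could see where they were. The gripper is open and touches nothing.
- **Disagreements:** The networks put the knob at case y of about -128 mm after the slide. The stop is nominally at -122.5 mm, and the gripper's own reading was about -125 mm. The scene camera also put the knob about 12 mm off in x. I put these down to calibration and detection error, and relied on the resistance felt at the stop. Likewise, after the drop the pack's front end was reported at case x = 74 mm, outside the bay, while the picture shows it inside.

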